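Dig the rotor spanner out of the odds-and-ends bin

TASK

The orange centrifuge-rotor spanner is buried in the grey bin under two open plastic boxes. Push the boxes aside inside the bin until neither rests on the spanner any more, then lift the spanner out and lay it down, without dropping it, flat inside the white tray. Everything else that is in the bin stays in it, with its glass jars upright, and the amber bottle and the tube rack on the bench are left alone.

Things in the scene. Friction and masses are not known exactly. Their poses are not given: they have to be found in the camera images.
- bin: Grey open bin, fixed to the bench. Outside 278 mm (its x) by 344 mm (its y) by 60 mm high; walls and floor 4 mm thick. Origin: centre of the underside, on the bench. The bin stands on the left or on the right, the tray on the other side.
- tray: White shallow steel tray, fixed to the bench. Outside 230 mm (its x) by 120 mm (its y), rim 14 mm high, walls and floor 4 mm thick. Origin: centre of the underside.
- spanner: Orange double-ended open spanner lying flat on the bin's floor, 180 mm long along its x, 14 mm thick, about 0.28 kg. The bar in the middle (x within 52 mm of the origin) is 24 mm wide; each head, the outer 38 mm, is 48 mm wide. Origin: centre of the underside, halfway along, at the centre of mass (in plan). Symmetric end for end and face to face. It lies roughly along the bin's x axis.
- box_near: Blue empty open-topped plastic box, 92 x 92 x 42 mm high, walls and floor 4 mm, about 0.13 kg, too wide for most grippers but open inside. It starts resting level on the spanner's half that lies towards the bin's -x end. Origin: centre of the underside.
- box_far: Green empty open-topped plastic box, same as the blue one, resting on the spanner's half that lies towards the bin's +x end. Origin: centre of the underside.
- jar_near: Small amber glass jar with red cap, 58 mm across, 65 mm high, standing on the bin's floor at the bin's -x end, on either its +y or -y side: a box cannot get past it on that side. Origin: centre of the underside.
- jar_far: Same kind of jar, at the bin's +x end, on either its +y or -y side. Origin: centre of the underside.
- pen_near: White marker pen with red cap, 12 x 12 mm section, 100 mm long along its x, lying on the bin's floor at the -x end, on the side where jar_near is not; it may be shoved to the wall. Origin: middle of its underside.
- pen_far: White marker pen with black cap, same size, at the bin's +x end, on the side where jar_far is not. Origin: middle of its underside.
- bottle: Amber bottle with red cap, 60 mm across, 160 mm high, standing on the bench beside one long side of the tray (in half of the starts between tray and bin). Origin: centre of the underside.
- rack: Magenta tube rack with blue-capped tubes, 55 mm (x) by 100 mm (y), 79 mm high in all, standing beyond the tray's +x end. Origin: centre of the underside.
Mind the look-alikes: they are no part of the job. What is shaped like the jar_far but yellow is not meant. Of the things that look like the box_far, the smaller one is meant.

How it is judged (in metres and radians):
On the way, in this order (a step that is already met when the one before it is completed fails the run):
1. neither box touches the spanner any more, while it still lies in the bin (contact force between spanner and box_near below 0.02 N and contact force between spanner and box_far below 0.02 N and z of spanner in the frame of bin below 0.03 m), for 0.2 s.
2. the spanner is lifted clear of the bin (z of spanner in the frame of bin above 0.075 m), for 0.1 s.
At the end, for the whole second after the job is handed in: The spanner lies flat (within 6 degrees), released and at rest on the tray's floor, its middle within 40 mm (along) and 45 mm (across) of the tray's centre; both boxes, both jars and both pens are in the bin (origins inside its outline and below its rim) (x of box_near in the frame of bin between -0.14 and 0.14 m and y of box_near in the frame of bin between -0.173 and 0.173 m and z of each of box_near, box_far in the frame of bin below 0.045 m and x of box_far in the frame of bin between -0.14 and 0.14 m and y of box_far in the frame of bin between -0.173 and 0.173 m and x of jar_near in the frame of bin between -0.14 and 0.14 m and y of jar_near in the frame of bin between -0.173 and 0.173 m and z of each of jar_near, jar_far in the frame of bin below 0.03 m and x of jar_far in the frame of bin between -0.14 and 0.14 m and y of jar_far in the frame of bin between -0.173 and 0.173 m and x of pen_near in the frame of bin between -0.14 and 0.14 m and y of pen_near in the frame of bin between -0.173 and 0.173 m and z of each of pen_near, pen_far in the frame of bin below 0.06 m and x of pen_far in the frame of bin between -0.14 and 0.14 m and y of pen_far in the frame of bin between -0.173 and 0.173 m and x of spanner in the frame of tray between -0.04 and 0.04 m and y of spanner in the frame of tray between -0.045 and 0.045 m and z of spanner in the frame of tray below 0.022 m and (angle between spanner's own z axis and vertical below 0.1 rad or angle between spanner's own z axis and vertical above 3.04 rad) and contact force between spanner and tray above 0.3 N and linear speed of spanner below 0.02 m/s and contact force between spanner and the fingers below 0.01 N); the robot touches nothing.
It fails at once if a glass jar in the bin is tipped over (more than 35 degrees) (angle between any of jar_near, jar_far's own z axis and vertical above 0.6 rad).
It fails at once if the bottle or tube rack is moved more than 25 mm or tipped (distance of any of bottle, rack from where it was at the start of the episode above 0.025 m or angle between any of bottle, rack's own z axis and vertical above 0.3 rad).
It fails at once if the spanner is dropped or thrown (moving faster than 0.7 m/s out of the gripper) (linear speed of spanner above 0.7 m/s and contact force between spanner and the fingers below 0.01 N).
It also fails if it takes over 58 s, if anything falls off the work surface, if the arm or the gripper's body presses on something with over 40 N, if the wrist force passes 120 N, or if a joint passes its speed limit or range.

ROBOT

A 6-joint arm with a two-finger parallel gripper is mounted at the origin on the work surface. World frame = base frame: x ahead of the robot, y to its left, z up, the work surface at z = 0. Lengths are in m, angles in degrees, forces in N, time in s.
With the tool pointing down it reaches from about 0.4 to 0.825 m from the base axis. Payload 7 kg.
Tool frame: the origin (TCP) lies at the very end of the fingers, on their centre line; the grasp point (between the pads) lies 19 mm behind it; z points along the fingers, y is the line along which they close (so a half turn about z gives the same grasp; the last joint's range is limited). The gripper opens to 88 mm and grips with 3 to 60 N. Pads are 19 mm wide; open, the fingers measure 130 mm over their backs; the gripper's body (78 mm by 193 mm) begins 47 mm behind the grasp point.
Start: joints at [-50.243, 20.546, 0.682, 0, -70.136, -16.507], TCP at [0.266, -0.62, 0.227] pointing down, gripper open.
Joint ranges: [-176.03, 176.03], [-82.01, 121.73], [-58.28, 71.71], [-173.87, 95.51], [-174.79, -0.11], [-173.66, 173.66]. Speed limits (degrees/s): [136.94, 136.94, 172.46, 180, 180, 180].

INTERFACE

Orientations are given as [roll, pitch, yaw] about the fixed x, y, z axes, in that order (R = Rz(yaw) Ry(pitch) Rx(roll)).
In Python, from plant import ctrl gives the robot as it stands.
- The arm moves only by the tool carry_out, never from a script. Its argument "deltas" is a list that holds one entry, the list of rows, each a list of 5 numbers: the shift along the tool's x, y, z scaled (see below), then the turn about the tool's z scaled (see below), then the opening, from -1 (shut) to 1 (fully open). A call has 1 to 5 rows; each row is the pose to reach, as a shift and turn from the pose commanded when the call began, along the tool's axes at that moment, turning the shorter way round; what a row does not reach only later rows make up. The controller multiplies each number of a shift by 20 cm and each number of a turn by 2 pi rad. A row lasts 1/10 s, in which the tool goes at most 50 mm and 8.59 degrees, less where a joint would pass 70% of its speed; a pose out of reach is approached as far as the arm can. A call with a number of a shift or a turn outside -1 to 1 is refused whole. A call with a gripper value outside its range is refused whole. The fingers move at their own pace and stop on an object; the grip force is fixed at half the most. Time passes only in rows, so rows that repeat a pose let the fingers close. It gives the time, the measured TCP pose, the force, the opening and the grip force at its end, in the units of the state.
- ctrl.get_obs(): the state, without advancing time (a new reading comes with each control period).
- ctrl.snapshot(name): name is "scene" or "top" or "wrist"; returns a dict with "color" (420x560x3 uint8, red, green, blue), "camera_matrix" (3x3 intrinsics, pixels), "R" (3x3) and "t" (3): a world point X has camera coordinates R X + t. Camera axes: x right, y down, z forward; pixel columns grow to the right and rows downward; lengths in m; the calibration is good to about 2 mm. A picture is of the moment at which its call begins. There is no depth.
- ctrl.close_job(): hands the job in; it is judged then, once.
Trained networks look in a picture, given as the dict that the camera call returned (one of the last four; its "shot" number tells which), for a name from the list of things; names that differ only in an ending like _2 or _b are one class to them, and where a whole thing is asked for, a point or a joint stands for the part that bears it (a point fixed in the world has none). Each returns a list of dicts, best first, with "p" (0 to 1); they miss things now and then, are a little off and sometimes report something else, mostly with a low value. They report only what shows in the picture. A call takes as long as a camera call. They do not tell look-alikes from the thing itself.
- ctrl.search_frame(picture, name): "centre" ([column, row] in pixels, amid what is visible of it).
- ctrl.silhouettes(picture, name): "mask" (420x560 bool, what is visible of it) and "centre" ([column, row] in pixels, amid what is visible of it).
- ctrl.spot_point(picture, name): "centre" ([column, row] in pixels: a listed point, or the origin of a listed thing).
The state is a dict: "clock": time; "joint_pos": joint angles; "qvel": joint speeds; "tau": joint torques, N m; "tool_pos": TCP position; "orientation": TCP orientation; "force": force on the tool from outside, world axes, zero at the start; "moment": the same for the moment, N m; "opening": finger opening in m; "gripper_force": force on a finger pad.
Only numpy, scipy, OpenCV 4.12 (cv2) and the standard library are available. Lean on these libraries where they do the work, as an engineer would, in place of code of your own. Each camera call takes 0.05 s, during which the arm holds its last target. There are 200 camera calls.

## Working session

There is one attempt and no reset: what is moved stays moved. The work goes in short steps, Python scripts to look and compute and a tool call to move; the robot and the scene stay as the last step left them, time stands still between calls to the robot, and variables do not carry over. Pictures are saved under pics/ and viewed, at most 10 in all, crops included, and the job is handed in when it is done.

Besides the shell and the picture viewer there is one more tool, called after ">>>" as name(argument=value, ...), one argument or row to a line, values as JSON. carry_out: Moves the arm, as the interface text tells. Its arguments: {"type":"object","properties":{"deltas":{"type":"array"}},"required":["deltas"]}

```bash
mkdir -p pics
cat > h.py <<'E'
import numpy as np, cv2
from plant import ctrl
def px2w(s,uv,z):
    K,R,t=map(np.array,(s["camera_matrix"],s["R"],s["t"])); c=-R.T@t
    d=R.T@np.linalg.inv(K)@np.array([uv[0],uv[1],1.]); return (c+d*(z-c[2])/d[2])
def save(s,n): cv2.imwrite(f"pics/{n}.png",cv2.cvtColor(np.ascontiguousarray(s["color"]),cv2.COLOR_RGB2BGR))
E
python3 - <<'E'
from h import *
Z=dict(bin=0,tray=0,spanner=.004,box_near=.018,box_far=.018,jar_near=.004,jar_far=.004,pen_near=.004,pen_far=.004,bottle=0,rack=0)
s=ctrl.snapshot("top"); save(s,"top0")
for n,z in Z.items():
    for d in ctrl.spot_point(s,n)[:4]: print(n,round(d["p"],2),np.round(d["centre"]),px2w(s,d["centre"],z).round(3)[:2])
o=ctrl.get_obs(); print(o["clock"],o["tool_pos"],o["orientation"])
print(-np.array(s["R"]).T@s["t"])
E
```

```text
bin 0.96 [373. 265.] [ 0.562 -0.214]
bin 0.62 [236. 249.] [0.595 0.09 ]
tray 0.6 [187. 277.] [0.531 0.199]
tray 0.28 [374. 263.] [ 0.566 -0.217]
tray 0.16 [310. 238.] [ 0.62  -0.075]
spanner 0.62 [372. 258.] [ 0.577 -0.213]
box_near 0.74 [380. 285.] [ 0.516 -0.226]
box_far 0.83 [273. 143.] [0.834 0.01 ]
box_far 0.66 [377. 234.] [ 0.629 -0.222]
jar_near 0.81 [323. 306.] [ 0.471 -0.103]
jar_near 0.47 [372. 259.] [ 0.573 -0.212]
jar_far 0.8 [426. 220.] [ 0.662 -0.335]
jar_far 0.77 [410. 164.] [ 0.791 -0.301]
jar_far 0.5 [310. 237.] [ 0.623 -0.076]
pen_near 0.83 [435. 292.] [ 0.504 -0.348]
pen_near 0.65 [187. 273.] [0.539 0.198]
pen_near 0.48 [379. 287.] [ 0.513 -0.226]
pen_far 0.54 [313. 237.] [ 0.621 -0.082]
bottle 0.72 [239. 247.] [0.599 0.085]
bottle 0.34 [163. 201.] [0.702 0.26 ]
rack 0.82 [159. 201.] [0.702 0.269]
0.6 [ 0.26644231 -0.62017031  0.22658458] [-1.79997470e+02  1.35681989e-03 -1.56750230e+02]
[ 0.50492131 -0.0256131   1.11704759]
```

View pics/top0.png

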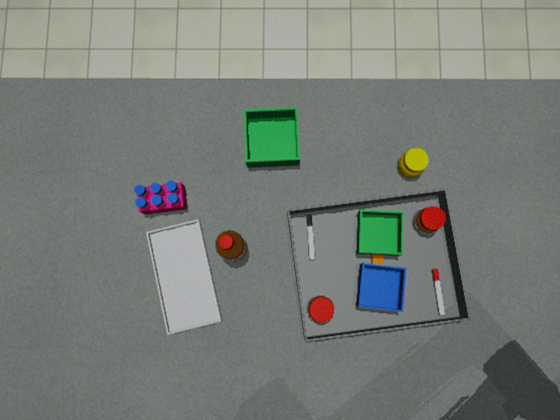

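The two green boxes are at (273,138), outside the bin and larger, and at (380,233), inside the bin and smaller. The smaller one is meant. The jar at (413,162) is yellow and outside the bin, so the far jar is the red-capped one at (431,219). Next I'll measure and confirm this in an enlarged crop.

Run:
```python
from h import *
s=ctrl.snapshot("top"); im=np.ascontiguousarray(s["color"])
crop=im[90:350,230:480]; cv2.imwrite("pics/crop0.png",cv2.cvtColor(cv2.resize(crop,None,fx=2.3,fy=2.3,interpolation=cv2.INTER_CUBIC),cv2.COLOR_RGB2BGR))
hsv=cv2.cvtColor(im,cv2.COLOR_RGB2HSV)
def rep(n,lo,hi,z,amin=20):
    m=cv2.inRange(hsv,lo,hi)
    for c in cv2.findContours(m,cv2.RETR_EXTERNAL,cv2.CHAIN_APPROX_NONE)[0]:
        if cv2.contourArea(c)<amin: continue
        P=np.array([px2w(s,p[0],z)[:2] for p in c],np.float32)
        (cx,cy),(w,h),a=cv2.minAreaRect(P); uv=c.mean((0,1))
        print(n,uv.round(),np.round([cx,cy,w,h],3),round(a,1))
rep("blue",(105,120,60),(128,255,255),.06)
rep("green",(45,120,50),(85,255,255),.06)
rep("orange",(8,150,120),(20,255,255),.018,10)
rep("red",(0,150,120),(6,255,255),.069,10)
rep("red",(174,150,120),(180,255,255),.069,10)
rep("white",(0,0,170),(180,45,255),.014,60)
for n,zz in(("bin",.06),("tray",.014)):
    for d in ctrl.silhouettes(s,n)[:2]:
        c=max(cv2.findContours(d["mask"].astype(np.uint8),0,1)[0],key=cv2.contourArea)
        P=np.array([px2w(s,p[0],zz)[:2] for p in c],np.float32); print(n,d["p"],cv2.minAreaRect(P))
print([px2w(s,p,.06)[:2].round(3) for p in((289,212),(444,192),(467,318),(306,340))])
```

```text
blue [382. 287.] [ 0.512 -0.222  0.093  0.093] 83.9
blue [140. 202.] [0.689 0.294 0.022 0.021] 47.0
blue [156. 200.] [0.694 0.259 0.022 0.02 ] 46.3
blue [172. 198.] [0.698 0.224 0.024 0.02 ] 46.0
blue [139. 190.] [0.716 0.298 0.02  0.022] 0.4
blue [155. 187.] [0.721 0.263 0.02  0.022] 0.4
blue [171. 186.] [0.725 0.229 0.024 0.02 ] 46.0
green [380. 232.] [ 0.628 -0.221  0.093  0.094] 87.3
green [271. 135.] [0.841 0.013 0.121 0.119] 3.1
orange [377. 259.] [ 0.573 -0.221  0.023  0.018] 82.4
red [321. 309.] [ 0.465 -0.096  0.051  0.047] 0.1
red [436. 274.] [ 0.539 -0.332  0.023  0.01 ] 7.5
red [225. 241.] [0.605 0.106 0.03  0.027] 1.4
red [433. 218.] [ 0.659 -0.33   0.05   0.049] 43.6
white [440. 297.] [ 0.492 -0.355  0.069  0.008] 7.0
white [311. 242.] [ 0.609 -0.076  0.069  0.008] 4.0
white [185. 278.] [0.534 0.202 0.227 0.11 ] 14.4
white [433.  71.] [ 1.015 -0.356  0.03   0.04 ] 87.9
white [410.  69.] [ 1.016 -0.305  0.042  0.06 ] 0.2
white [462.  64.] [ 1.028 -0.427  0.064  0.096] 0.2
white [373.  64.] [ 1.027 -0.221  0.064  0.095] 0.1
white [329.  64.] [ 1.028 -0.119  0.067  0.095] 
[... 531 characters left out ...]
0.014  0.094  0.095] 0.1
white [242.  28.] [1.116 0.088 0.094 0.097] 0.0
white [198.  26.] [1.115 0.191 0.094 0.096] 0.0
white [111.  27.] [1.115 0.396 0.094 0.096] 0.1
white [328.   3.] [ 1.181 -0.118  0.015  0.093] 0.0
white [285.   3.] [ 1.181 -0.015  0.015  0.093] 0.0
white [242.   3.] [1.181 0.087 0.015 0.093] 0.0
white [162.   3.] [1.18  0.284 0.016 0.075] 0.0
bin 0.75 ((0.5620061159133911, -0.21180281043052673), (0.2820071578025818, 0.346931517124176), 7.890927791595459)
tray 0.63 ((0.5323647260665894, 0.20441961288452148), (0.2322876900434494, 0.12463124096393585), 14.911351203918457)
[array([ 0.669, -0.027]), array([ 0.715, -0.359]), array([ 0.451, -0.396]), array([ 0.403, -0.064])]
```

View pics/crop0.png

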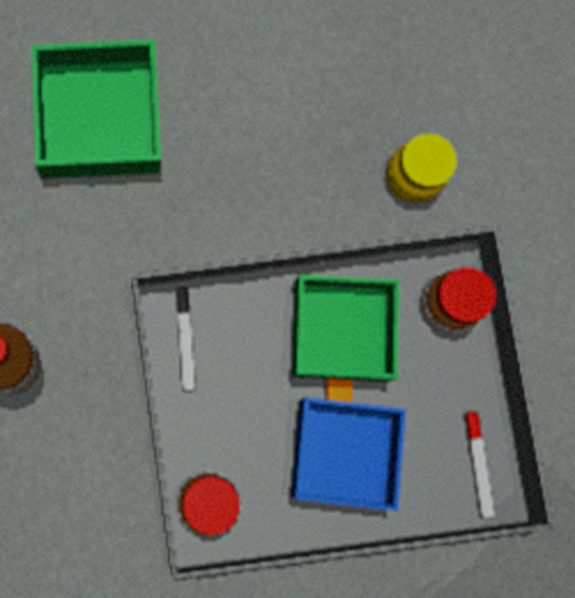

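The crop shows the small green box beside the blue one in the bin, with the larger green box and the yellow jar outside. Plan: put the partly opened fingers inside each box and push. Blue goes to −y and green to +y, each away from its jar.

```bash
cat >> h.py <<'E'
B=np.array([.561,-.212]); BY=8
def bw(x,y):
    a=np.radians(BY); return B+np.array([x*np.cos(a)-y*np.sin(a),x*np.sin(a)+y*np.cos(a)])
def plan(pts,start=None):
    "pts: (x,y,z,yaw) world; print deltas of each leg"
    if start is None:
        o=ctrl.get_obs(); start=(*o["tool_pos"],o["orientation"][2]); print("at",o["clock"],np.round(start,4),"f",np.round(o["force"],1),"open",o["opening"])
    p=np.array(start,float)
    for q in pts:
        q=np.array(q,float); d=q-p; a=np.radians(p[3]); c,s=np.cos(a),np.sin(a)
        w=(-d[3]+180)%360-180
        print(q.round(3),"->",np.round([(c*d[0]+s*d[1])/.2,(s*d[0]-c*d[1])/.2,-d[2]/.2,w/360],3),"dist",np.linalg.norm(d[:3]).round(3),"deg",round(w)); p=q
E
python3 - <<'E'
from h import *
b=bw(-.05,-.003); e=bw(-.05,-.135)
plan([(.39,-.42,.19,-119),(*b,.12,-82),(*b,.026,-82),(*e,.026,-82)])
E
```

```text
at 0.75 [   0.2664   -0.6201    0.2266 -156.7486] f [-0.2 -0.7  0.3] open 0.08755926900752804
[   0.39   -0.42    0.19 -119.  ] -> [-0.963  0.676  0.183 -0.105] dist 0.238 deg -38
[  0.512  -0.222   0.12  -82.   ] -> [-1.162 -0.053  0.35  -0.103] dist 0.243 deg -37
[ 5.12e-01 -2.22e-01  2.60e-02 -8.20e+01] -> [ 0.   -0.    0.47  0.  ] dist 0.094 deg 0
[ 5.30e-01 -3.53e-01  2.60e-02 -8.20e+01] -> [ 0.66  0.   -0.    0.  ] dist 0.132 deg 0
```

>>> carry_out(
  deltas=[
    [[-0.963,0.676,0.183,-0.105,-0.5],[-0.963,0.676,0.183,-0.105,-0.5],[-0.963,0.676,0.183,-0.105,-0.5],[-0.963,0.676,0.183,-0.105,-0.5],[-0.963,0.676,0.183,-0.105,-0.5]],
  ],
)

```text
clock: 1.25
tool_pos: [0.391, -0.4177, 0.1898]
orientation: [-180.0, 0.0, -118.6]
force: [1.0, -0.1, -0.9]
opening: 0.0528
gripper_force: 0.0
```

>>> carry_out(
  deltas=[
    [[-1.0,-0.05,0.3,-0.103,-0.5],[-1.0,-0.05,0.3,-0.103,-0.5],[-1.0,-0.05,0.3,-0.103,-0.5],[-1.0,-0.05,0.3,-0.103,-0.5],[-1.0,-0.05,0.3,-0.103,-0.5]],
  ],
)

```text
clock: 1.75
tool_pos: [0.4971, -0.2461, 0.1287]
orientation: [179.9, 0.0, -81.3]
force: [-0.0, -0.1, -0.2]
opening: 0.0221
gripper_force: 0.0
```

Run:
```python
from h import *
b=bw(-.05,-.003); e=bw(-.05,-.135)
plan([(*b,.1,-82),(*b,.026,-82),(*e,.026,-82)])
print(ctrl.get_obs()["joint_pos"])
```

```text
at 1.75 [  0.4971  -0.2461   0.1287 -81.3498] f [-0.  -0.1 -0.2] open 0.022109441041332716
[  0.512  -0.222   0.1   -82.   ] -> [-0.108 -0.091  0.143  0.002] dist 0.04 deg 1
[ 5.12e-01 -2.22e-01  2.60e-02 -8.20e+01] -> [ 0.   -0.    0.37  0.  ] dist 0.074 deg 0
[ 5.30e-01 -3.53e-01  2.60e-02 -8.20e+01] -> [ 0.66  0.   -0.    0.  ] dist 0.132 deg 0
[-6.13064822e+00  1.42293640e+01 -2.21768933e+01 -3.10217518e-02
 -5.36545434e+01  1.47992954e+01]
```

>>> carry_out(
  deltas=[
    [[-0.108,-0.091,0.143,0.002,-0.5],[-0.108,-0.091,0.143,0.002,-0.5],[-0.108,-0.091,0.33,0.002,-0.5],[-0.108,-0.091,0.513,0.002,-0.5],[-0.108,-0.091,0.513,0.002,-0.5]],
  ],
)

```text
clock: 2.25
tool_pos: [0.509, -0.2257, 0.0247]
orientation: [179.8, 0.1, -82.6]
force: [-0.4, -0.7, -0.2]
opening: 0.0218
gripper_force: 0.0
```

>>> carry_out(
  deltas=[
    [[0.12,0,0,0,-0.5],[0.2,0,0,0,-0.5],[0.27,0,0,0,-0.5],[0.34,0,0,0,-0.5],[0.4,0,0,0,-0.5]],
  ],
)

```text
clock: 2.75
tool_pos: [0.521, -0.3064, 0.028]
orientation: [-180.0, -0.0, -82.6]
force: [0.2, 3.0, 2.1]
opening: 0.0218
gripper_force: 1.3
```

>>> carry_out(
  deltas=[
    [[0.06,0,0,0,-0.5],[0.12,0,0,0,-0.5],[0.17,0,0,0,-0.5],[0.22,0,0,0,-0.5],[0.24,0,0,0,-0.5]],
  ],
)

```text
clock: 3.25
tool_pos: [0.5271, -0.3537, 0.0273]
orientation: [180.0, -0.0, -82.6]
force: [-0.9, 2.4, 2.5]
opening: 0.0222
gripper_force: 1.5
```

Run:
```python
from h import *
s=ctrl.snapshot("scene"); save(s,"sc1")
g=bw(.065,-.018); e=bw(.065,.135)
o=ctrl.get_obs()["tool_pos"]
plan([(*o[:2],.1,-82),(*g,.1,-82),(*g,.026,-82),(*e,.026,-82)])
```

```text
at 3.3 [ 5.27200e-01 -3.53800e-01  2.73000e-02 -8.26225e+01] f [-0.3  1.2  3.1] open 0.022108722765685766
[  0.527  -0.354   0.1   -82.   ] -> [ 0.    -0.    -0.364 -0.002] dist 0.073 deg -1
[  0.628  -0.221   0.1   -82.   ] -> [-0.588 -0.591 -0.     0.   ] dist 0.167 deg 0
[ 6.28e-01 -2.21e-01  2.60e-02 -8.20e+01] -> [ 0.   -0.    0.37  0.  ] dist 0.074 deg 0
[ 6.07e-01 -6.90e-02  2.60e-02 -8.20e+01] -> [-0.765  0.    -0.     0.   ] dist 0.153 deg 0
```

View pics/sc1.png

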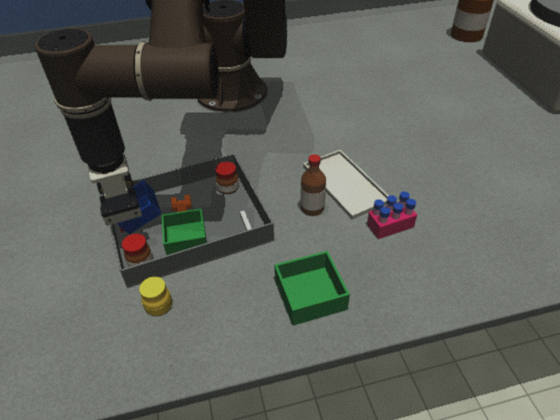

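The blue box (140,205) is against the bin side and the near spanner head (182,203) is visible. Next, the green box.

>>> carry_out(
  deltas=[
    [[0,0,-0.2,-0.002,-0.5],[0,0,-0.38,-0.002,-0.5],[-0.2,-0.2,-0.38,-0.002,-0.5],[-0.4,-0.4,-0.38,-0.002,-0.5],[-0.57,-0.58,-0.38,-0.002,-0.5]],
  ],
)

```text
clock: 3.8
tool_pos: [0.6202, -0.2335, 0.104]
orientation: [-179.9, -0.0, -81.9]
force: [1.4, 0.1, 0.2]
opening: 0.0219
gripper_force: 0.0
```

Run:
```python
from h import *
s=ctrl.snapshot("top"); save(s,"top2")
g=bw(.065,-.018); e=bw(.065,.135)
plan([(*g,.1,-82),(*g,.026,-82),(*e,.026,-82)])
```

```text
at 3.85 [  0.6252  -0.2284   0.1038 -81.6661] f [5.3 1.7 1.5] open 0.021790569004666405
[  0.628  -0.221   0.1   -82.   ] -> [-0.036 -0.019  0.019  0.001] dist 0.009 deg 0
[ 6.28e-01 -2.21e-01  2.60e-02 -8.20e+01] -> [ 0.   -0.    0.37  0.  ] dist 0.074 deg 0
[ 6.07e-01 -6.90e-02  2.60e-02 -8.20e+01] -> [-0.765  0.    -0.     0.   ] dist 0.153 deg 0
```

View pics/top2.png

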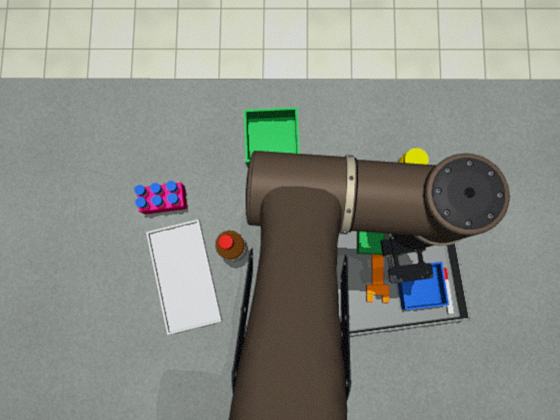

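Blue now sits at (424,288), clear of the spanner head at (378,292). Now push green.

>>> carry_out(
  deltas=[
    [[-0.036,-0.015,0.019,0,-0.5],[-0.036,-0.015,0.2,0,-0.5],[-0.036,-0.015,0.385,0,-0.5],[-0.1,-0.015,0.385,0,-0.5],[-0.18,-0.015,0.385,0,-0.5]],
  ],
)

```text
clock: 4.35
tool_pos: [0.6163, -0.1992, 0.0254]
orientation: [179.9, -0.0, -82.0]
force: [0.8, -0.6, -0.3]
opening: 0.0218
gripper_force: 0.4
```

>>> carry_out(
  deltas=[
    [[-0.08,0,0,0,-0.5],[-0.16,0,0,0,-0.5],[-0.23,0,0,0,-0.5],[-0.3,0,0,0,-0.5],[-0.36,0,0,0,-0.5]],
  ],
)

```text
clock: 4.85
tool_pos: [0.6072, -0.1259, 0.0267]
orientation: [-180.0, -0.0, -81.8]
force: [0.7, -1.4, 0.2]
opening: 0.0216
gripper_force: 0.8
```

>>> carry_out(
  deltas=[
    [[-0.07,0,0,0,-0.5],[-0.13,0,0,0,-0.5],[-0.19,0,0,0,-0.5],[-0.24,0,0,0,-0.5],[-0.24,0,0,0,-0.5]],
  ],
)

```text
clock: 5.35
tool_pos: [0.6001, -0.0783, 0.0263]
orientation: [180.0, 0.0, -81.8]
force: [0.1, 0.3, 0.2]
opening: 0.0219
gripper_force: 0.0
```

Run:
```python
from h import *
o=ctrl.get_obs()["tool_pos"]; print("end goal",bw(.065,.135))
g=bw(.0,-.01)
plan([(*o[:2],.12,-82),(*g,.2,-127),(*g,.2,-172)])
```

```text
end goal [ 0.60657906 -0.06926756]
at 5.35 [ 6.00100e-01 -7.83000e-02  2.63000e-02 -8.18133e+01] f [0.1 0.3 0.2] open 0.021915576102612428
[ 6.0e-01 -7.8e-02  1.2e-01 -8.2e+01] -> [ 0.    -0.    -0.469  0.001] dist 0.094 deg 0
[   0.562   -0.222    0.2   -127.   ] -> [ 0.685  0.287 -0.4    0.125] dist 0.169 deg 45
[   0.562   -0.222    0.2   -172.   ] -> [-0.     0.    -0.     0.125] dist 0.0 deg 45
```

>>> carry_out(
  deltas=[
    [[-0.05,0,0,0,-0.5],[-0.05,0,0,0,-0.5],[-0.03,0,-0.2,0,-0.5],[-0.03,0,-0.4,0,-0.3],[-0.03,0,-0.5,0,-0.1]],
  ],
)

```text
clock: 5.85
tool_pos: [0.6009, -0.0739, 0.1296]
orientation: [-179.8, -0.0, -81.9]
force: [0.6, 0.4, 1.2]
opening: 0.0324
gripper_force: 0.0
```

>>> carry_out(
  deltas=[
    [[0.68,0.25,-0.4,0.12,-0.1],[0.68,0.25,-0.4,0.12,-0.1],[0.68,0.25,-0.4,0.12,-0.1],[0.68,0.25,-0.4,0.12,-0.1],[0.68,0.25,-0.4,0.12,-0.1]],
  ],
)

```text
clock: 6.35
tool_pos: [0.5691, -0.218, 0.208]
orientation: [-179.9, 0.1, -125.4]
force: [1.3, -0.2, 0.2]
opening: 0.0393
gripper_force: 0.0
```

>>> carry_out(
  deltas=[
    [[0,0,0,0.11,-0.1],[0,0,0,0.11,-0.1],[0,0,0,0.11,-0.1],[0,0,0,0.11,-0.1],[0,0,0,0.11,-0.1]],
  ],
)

```text
clock: 6.85
tool_pos: [0.569, -0.2155, 0.206]
orientation: [180.0, -0.0, -164.8]
force: [-0.3, 0.0, 0.1]
opening: 0.0393
gripper_force: 0.0
```

Run:
```python
from h import *
s=ctrl.snapshot("wrist"); save(s,"wr1")
for n,z in (("spanner",.004),("box_near",.004),("box_far",.004)):
    for d in ctrl.spot_point(s,n)[:2]: print(n,round(d["p"],2),np.round(d["centre"]),px2w(s,d["centre"],z).round(4)[:2])
hsv=cv2.cvtColor(np.ascontiguousarray(s["color"]),cv2.COLOR_RGB2HSV); m=cv2.inRange(hsv,(6,150,90),(22,255,255))
c=max(cv2.findContours(m,0,1)[0],key=cv2.contourArea); P=np.array([px2w(s,p[0],.018)[:2] for p in c],np.float32); print(cv2.minAreaRect(P))
plan([])
```

```text
spanner 0.77 [278. 189.] [ 0.5728 -0.2182]
spanner 0.31 [157.  96.] [ 0.5084 -0.3706]
box_near 0.78 [208. 121.] [ 0.5193 -0.3123]
box_far 0.61 [362. 246.] [ 0.6147 -0.0995]
((0.7514234185218811, -0.10309921205043793), (0.02337300032377243, 0.46115800738334656), 15.128622055053711)
at 7.05 [   0.5691   -0.2155    0.2061 -164.2897] f [-0.3  0.1 -0.1] open 0.03947004144530968
```

View pics/wr1.png

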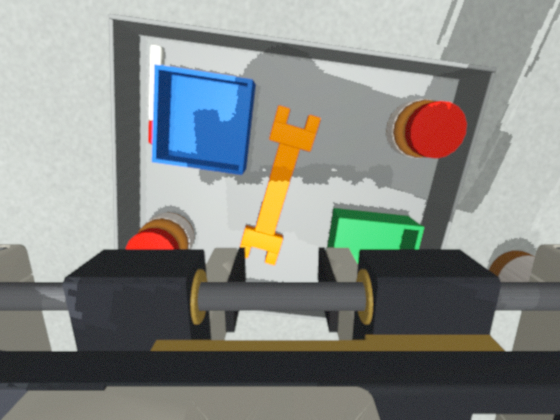

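The wrist view shows the spanner free, with heads at (296,128) and (261,245). Blue is at (203,120), green at (376,235), and both jars are upright. Now the spanner's exact pose.

Run:
```python
from h import *
s=ctrl.snapshot("wrist")
hsv=cv2.cvtColor(np.ascontiguousarray(s["color"]),cv2.COLOR_RGB2HSV); m=cv2.inRange(hsv,(6,150,90),(22,255,255))
m[:,:225]=0;m[:,330:]=0;m[:90]=0;m[270:]=0
c=max(cv2.findContours(m,0,1)[0],key=cv2.contourArea); P=np.array([px2w(s,p[0],.018)[:2] for p in c],np.float32)
r=cv2.minAreaRect(P); print(r)
d=r[2] if r[1][0]>r[1][1] else r[2]-90
print("yaw",d)
x,y=r[0]; plan([(x,y,.1,d-180),(x,y,.0075,d-180)])
t=ctrl.snapshot("top"); 
T=cv2.cvtColor(np.ascontiguousarray(t["color"]),cv2.COLOR_RGB2HSV)
```

```text
((0.5717305541038513, -0.21970675885677338), (0.0467752180993557, 0.17729222774505615), 89.1000747680664)
yaw -0.8999252319335938
at 7.1 [   0.5691   -0.2155    0.2062 -164.2968] f [ 0.1 -0.8 -0.8] open 0.03902632514022068
[ 5.720e-01 -2.200e-01  1.000e-01 -1.809e+02] -> [-0.007 -0.024  0.531  0.046] dist 0.106 deg 17
[ 5.720e-01 -2.200e-01  8.000e-03 -1.809e+02] -> [0.    0.    0.462 0.   ] dist 0.092 deg 0
```

>>> carry_out(
  deltas=[
    [[-0.02,-0.024,0.2,0.023,-0.23],[-0.02,-0.024,0.4,0.046,-0.23],[-0.02,-0.024,0.5,0.046,-0.23],[-0.02,-0.024,0.5,0.046,-0.23],[-0.02,-0.024,0.5,0.046,-0.23]],
  ],
)

```text
clock: 7.65
tool_pos: [0.5748, -0.2192, 0.1069]
orientation: [-180.0, -0.0, 179.1]
force: [1.0, 0.3, 0.7]
opening: 0.0337
gripper_force: 0.0
```

Run:
```python
from h import *
s=ctrl.snapshot("wrist")
hsv=cv2.cvtColor(np.ascontiguousarray(s["color"]),cv2.COLOR_RGB2HSV); m=cv2.inRange(hsv,(6,150,90),(22,255,255)); save(s,"wr2")
plan([(.574,-.2197,.008,-180.9)])
```

```text
at 7.7 [ 5.754000e-01 -2.193000e-01  1.078000e-01  1.790868e+02] f [-0.2 -1.4  0.4] open 0.03366876966504429
[ 5.740e-01 -2.200e-01  8.000e-03 -1.809e+02] -> [ 0.007 -0.002  0.499 -0.   ] dist 0.1 deg 0
```

View pics/wr2.png

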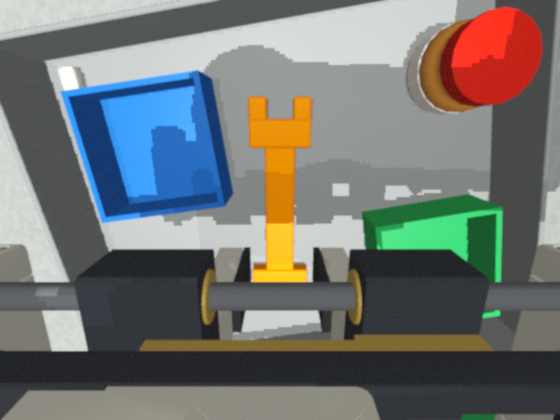

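The spanner bar (col 280) is centred between the pads and the boxes are clear of it, so I'll descend and grip.

>>> carry_out(
  deltas=[
    [[0.006,0,0.2,0,-0.23],[0.006,0,0.38,0,-0.23],[0.006,0,0.45,0,-0.23],[0.006,0,0.497,0,-0.23],[0.006,0,0.497,0,-0.23]],
  ],
)

```text
clock: 8.2
tool_pos: [0.5736, -0.2191, 0.0073]
orientation: [-180.0, 0.0, 179.0]
force: [-0.3, -0.0, 0.3]
opening: 0.0335
gripper_force: 0.0
```

>>> carry_out(
  deltas=[
    [[0,0,0,0,-1],[0,0,0,0,-1],[0,0,0,0,-1],[0,0,0,0,-1],[0,0,0,0,-1]],
  ],
)

```text
clock: 8.7
tool_pos: [0.5744, -0.2192, 0.0086]
orientation: [-180.0, 0.2, 179.0]
force: [-0.7, 0.1, 7.2]
opening: 0.0235
gripper_force: 30.0
```

Gripped: opening 23.5 mm, grip force 30 N. Next: lift, then carry above bottle height.

>>> carry_out(
  deltas=[
    [[0,0,-0.1,0,-1],[0,0,-0.3,0,-1],[0,0,-0.5,0,-1],[0,0,-0.7,0,-1],[0,0,-0.9,0,-1]],
  ],
)

```text
clock: 9.2
tool_pos: [0.5725, -0.2187, 0.1886]
orientation: [180.0, -0.0, 179.0]
force: [1.7, -0.7, -3.0]
opening: 0.0236
gripper_force: 30.0
```

>>> carry_out(
  deltas=[
    [[0,0,-0.25,0,-1],[0,0,-0.25,0,-1],[0,0,-0.25,0,-1]],
  ],
)

```text
clock: 9.5
tool_pos: [0.5734, -0.2187, 0.2384]
orientation: [180.0, 0.2, 179.0]
force: [-1.1, -0.0, -4.5]
opening: 0.0235
gripper_force: 30.0
```

Run:
```python
from h import *
s=ctrl.snapshot("scene"); save(s,"sc2")
plan([(.55,-.08,.24,-175),(.53,.07,.24,-170),(.522,.2167,.24,-165.4)])
```

```text
at 9.55 [  0.5725  -0.2186   0.2366 178.9797] f [ 0.1  0.2 -4. ] open 0.023797090954444006
[ 5.50e-01 -8.00e-02  2.40e-01 -1.75e+02] -> [ 0.125  0.691 -0.017 -0.017] dist 0.14 deg -6
[ 5.3e-01  7.0e-02  2.4e-01 -1.7e+02] -> [ 0.034  0.756 -0.    -0.014] dist 0.151 deg -5
[   0.522    0.217    0.24  -165.4  ] -> [-0.088  0.729 -0.    -0.013] dist 0.147 deg -5
```

View pics/sc2.png

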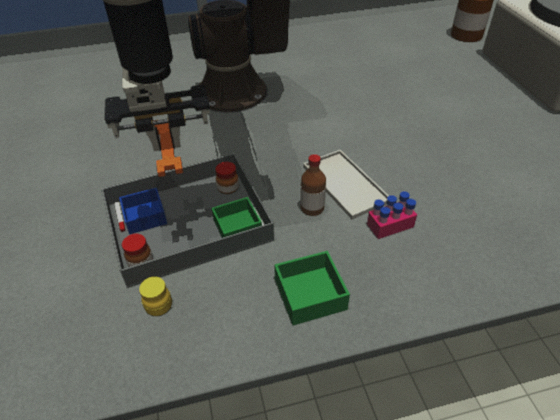

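The spanner (168,150) hangs level above the bin, and both boxes and jars are still in it. On to the tray.

>>> carry_out(
  deltas=[
    [[0.02,0.12,-0.02,-0.003,-1],[0.05,0.3,-0.02,-0.007,-1],[0.08,0.48,-0.02,-0.01,-1],[0.11,0.62,-0.02,-0.014,-1],[0.125,0.7,-0.02,-0.017,-1]],
  ],
)

```text
clock: 10.05
tool_pos: [0.549, -0.0767, 0.239]
orientation: [180.0, -0.2, -174.8]
force: [0.2, -0.7, -1.9]
opening: 0.0238
gripper_force: 30.0
```

>>> carry_out(
  deltas=[
    [[0.01,0.15,0,-0.003,-1],[0.02,0.3,0,-0.006,-1],[0.02,0.45,0,-0.009,-1],[0.03,0.6,0,-0.012,-1],[0.034,0.75,0,-0.014,-1]],
  ],
)

```text
clock: 10.55
tool_pos: [0.5289, 0.071, 0.239]
orientation: [-180.0, -0.2, -169.8]
force: [0.1, 0.6, -2.5]
opening: 0.0236
gripper_force: 30.0
```

>>> carry_out(
  deltas=[
    [[-0.02,0.15,0,-0.003,-1],[-0.04,0.35,0,-0.006,-1],[-0.06,0.55,0,-0.009,-1],[-0.08,0.68,0,-0.012,-1],[-0.088,0.73,0,-0.013,-1]],
  ],
)

```text
clock: 11.05
tool_pos: [0.5209, 0.2189, 0.2387]
orientation: [-179.9, -0.2, -165.0]
force: [-0.0, 0.6, -2.6]
opening: 0.0239
gripper_force: 30.0
```

Run:
```python
from h import *
s=ctrl.snapshot("wrist"); save(s,"wr3")
for n,z in (("bottle",0),("tray",0),("tray",.0)):
    for d in ctrl.spot_point(s,n)[:1]: print(n,round(d["p"],2),np.round(d["centre"]),px2w(s,d["centre"],z).round(4)[:2])
plan([(.522,.2167,.07,-165.4),(.522,.2167,.009,-165.4)])
```

```text
bottle 0.72 [175. 212.] [0.5967 0.0941]
tray 0.92 [269. 187.] [0.5323 0.2054]
tray 0.92 [269. 187.] [0.5323 0.2054]
at 11.25 [   0.5215    0.2163    0.2398 -165.1687] f [ 0.3 -0.5 -3. ] open 0.023911489505772935
[ 5.220e-01  2.170e-01  7.000e-02 -1.654e+02] -> [-0.003  0.001  0.849  0.001] dist 0.17 deg 0
[ 5.220e-01  2.170e-01  9.000e-03 -1.654e+02] -> [-0.     0.     0.305  0.   ] dist 0.061 deg 0
```

View pics/wr3.png

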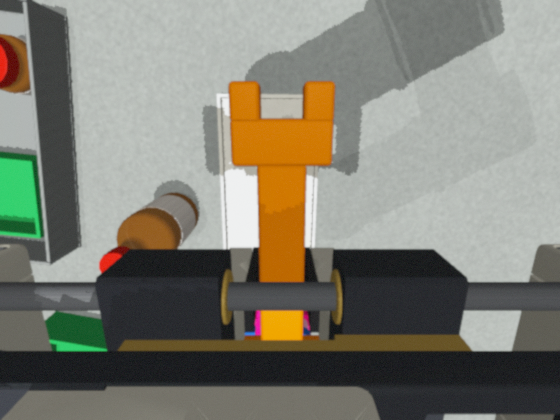

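The tray lies under the spanner. The bottle, at world (0.597, 0.094), leaves about 11 mm beside the gripper body, so I'll lower straight down.

>>> carry_out(
  deltas=[
    [[0,0,0.15,0,-1],[0,0,0.35,0,-1],[0,0,0.55,0,-1],[0,0,0.72,0,-1],[0,0,0.85,0,-1]],
  ],
)

```text
clock: 11.75
tool_pos: [0.5211, 0.2148, 0.0687]
orientation: [-179.9, -0.1, -165.3]
force: [-0.8, -0.8, -2.7]
opening: 0.0233
gripper_force: 30.0
```

>>> carry_out(
  deltas=[
    [[0,0,0.1,0,-1],[0,0,0.19,0,-1],[0,0,0.25,0,-1],[0,0,0.285,0,-1],[0,0,0.3,0,-1]],
  ],
)

```text
clock: 12.25
tool_pos: [0.5221, 0.2165, 0.0106]
orientation: [-180.0, -0.0, -165.2]
force: [0.0, 0.4, -2.4]
opening: 0.0231
gripper_force: 30.0
```

```bash
python3 -c "
from h import *
plan([(.522,.2167,.008,-165.4)])"
```

```text
at 12.25 [ 5.221000e-01  2.165000e-01  1.060000e-02 -1.651994e+02] f [ 0.   0.4 -2.4] open 0.02312635800772503
[ 5.220e-01  2.170e-01  8.000e-03 -1.654e+02] -> [0.    0.001 0.013 0.001] dist 0.003 deg 0
```

>>> carry_out(
  deltas=[
    [[0,0,0.005,0,-1],[0,0,0.01,0,-1],[0,0,0.014,0,-1],[0,0,0.014,0,-1]],
  ],
)

```text
clock: 12.65
tool_pos: [0.5224, 0.2173, 0.0087]
orientation: [180.0, 0.1, -165.1]
force: [0.4, 0.7, -3.1]
opening: 0.0238
gripper_force: 30.0
```

>>> carry_out(
  deltas=[
    [[0,0,0.005,0,-1],[0,0,0.01,0,-1],[0,0,0.01,0,-1]],
  ],
)

```text
clock: 12.95
tool_pos: [0.5224, 0.2174, 0.0086]
orientation: [180.0, 0.1, -165.1]
force: [-7.6, -1.8, 19.5]
opening: 0.0237
gripper_force: 30.0
```

Touchdown: the force turned upward. Release in small steps, then rise.

>>> carry_out(
  deltas=[
    [[0,0,-0.006,0,-1],[0,0,-0.006,0,-0.38],[0,0,-0.006,0,-0.34],[0,0,-0.006,0,-0.34],[0,0,-0.006,0,-0.34]],
  ],
)

```text
clock: 13.45
tool_pos: [0.5221, 0.217, 0.0072]
orientation: [-180.0, -0.0, -165.2]
force: [0.0, -0.1, 0.1]
opening: 0.0293
gripper_force: 0.0
```

>>> carry_out(
  deltas=[
    [[0,0,-0.05,0,-0.34],[0,0,-0.2,0,-0.34],[0,0,-0.45,0,-0.34],[0,0,-0.7,0,-0.34],[0,0,-0.9,0,-0.34]],
  ],
)

```text
clock: 13.95
tool_pos: [0.5224, 0.2171, 0.1913]
orientation: [180.0, 0.1, -165.1]
force: [1.0, 1.4, -0.4]
opening: 0.0291
gripper_force: 0.0
```

Run:
```python
from h import *
s=ctrl.snapshot("scene"); save(s,"sc3"); plan([])
for n in("spanner","tray"): print(n,[px2w(s,d["centre"],0.004 if n=="spanner" else 0).round(3) for d in ctrl.spot_point(s,n)[:1]])
```

```text
at 14.0 [   0.5253    0.2185    0.1981 -165.0739] f [2.6 0.6 6.9] open 0.029102962985531323
spanner [array([0.515, 0.223, 0.004])]
tray [array([0.538, 0.205, 0.   ])]
```

View pics/sc3.png

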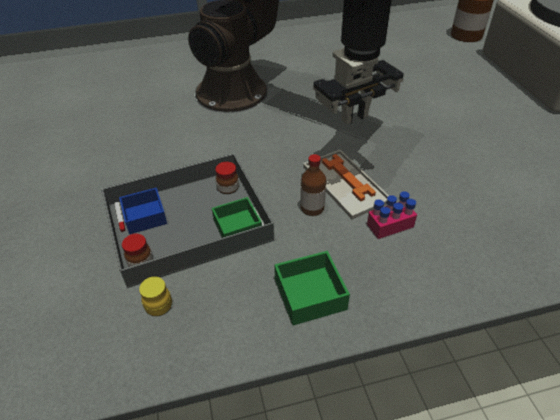

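The spanner lies in the tray at (348,177). One last enlarged crop to check that it is flat and find the far pen.

Run:
```python
from h import *
s=ctrl.snapshot("scene"); im=np.ascontiguousarray(s["color"])
c=cv2.resize(im[140:280,100:420],None,fx=2.5,fy=2.5,interpolation=cv2.INTER_CUBIC); cv2.imwrite("pics/fin.png",cv2.cvtColor(c,cv2.COLOR_RGB2BGR))
hsv=cv2.cvtColor(im,cv2.COLOR_RGB2HSV); m=cv2.inRange(hsv,(5,150,90),(22,255,255)); m[:145]=0;m[:,:322]=0;m[215:]=0
k=max(cv2.findContours(m,0,1)[0],key=cv2.contourArea); P=np.array([px2w(s,p[0],.018)[:2] for p in k],np.float32); print(cv2.minAreaRect(P))
```

```text
((0.5234392285346985, 0.2159753292798996), (0.180562362074852, 0.04625624418258667), 14.203734397888184)
```

View pics/fin.png

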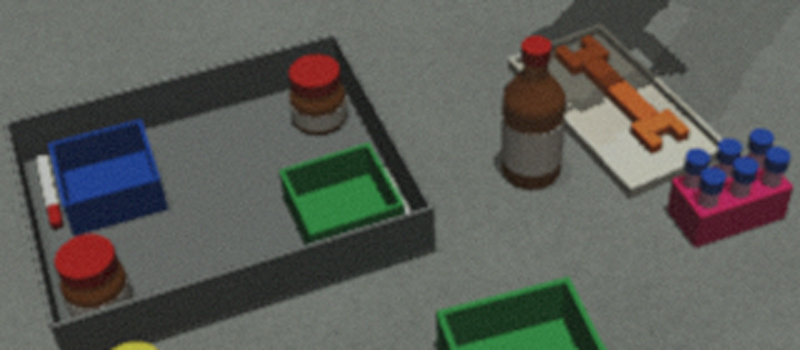

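The spanner lies flat at (0.523, 0.216), yaw 14°, within tolerance of the tray centre. Both pens are at the bin walls, the boxes are on the bin floor, the jars are upright, and the bottle and rack look untouched. Handing in.

```bash
python3 -c "
from plant import ctrl
print(ctrl.close_job())"
```

```text
the job is handed in; nothing more can be done
None
```

I handed the job in at about 14 s: the spanner lies flat and released in the white tray, both boxes, both jars and both pens are still in the bin, and the bottle and rack look unmoved; the hand-in returned no verdict.

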